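Point out the next sample and its place on the stirrer

ROBOT

A 6-joint arm with a two-finger parallel gripper is mounted at the origin on the work surface. World frame = base frame: x ahead of the robot, y to its left, z up, the work surface at z = 0. Lengths are in m, angles in rad, forces in N, time in s.
With the tool pointing down it reaches from about 0.3 to 0.75 m from the base axis. Payload 8.5 kg.
Tool frame: the origin (TCP) lies at the very end of the fingers, on their centre line; the grasp point (between the pads) lies 19 mm behind it; z points along the fingers, y is the line along which they close (so a half turn about z gives the same grasp; the last joint's range is limited). The gripper opens to 88 mm and grips with 3 to 60 N. Pads are 18 mm wide; open, the fingers measure 123 mm over their backs; the gripper's body (75 mm by 187 mm) begins 45 mm behind the grasp point.
Start: joints at [0.899, 0.381, 1.297, -0, 1.464, -0.215], TCP at [0.243, 0.494, 0.239] pointing down, gripper open.
Joint ranges: [-3.11, 3.11], [-0.89, 2.33], [0.22, 2.48], [-1.42, 4.56], [0.17, 2.85], [-2.88, 2.88]. Speed limits (rad/s): [2.39, 2.39, 3.14, 3.14, 3.14, 3.14].

INTERFACE

Orientations are given as a unit quaternion [x, y, z, w].
In Python, from bench import r gives the robot as it stands.
- The arm moves only by the tool arm_command, never from a script. Its argument "steps" is text: rows parted by semicolons, each of 7 numbers parted by spaces: the shift along the tool's x, y, z scaled (see below), then the turn, a rotation vector about the tool's x, y, z scaled (see below), then the opening, from -1 (shut) to 1 (fully open). A call has exactly 10 rows; each row shifts and turns the commanded pose from where the row before left it, along the tool's axes as they then stand; what a row does not reach is not made up. The controller multiplies each number of a shift by 0.02 m and each number of a turn by 5 degrees. A row lasts 1/10 s, in which the tool goes at most 50 mm and 8.59 degrees, less where a joint would pass 70% of its speed; a pose out of reach is approached as far as the arm can. A call with a number of a shift or a turn outside -1 to 1 is refused whole. A call with a gripper value outside its range is refused whole. The fingers move at their own pace and stop on an object; the grip force is fixed at half the most. Time passes only in rows, so rows that do not move let the fingers close, or fill a call up. It gives the time, the measured TCP pose, the force, the opening and the grip force at its end, in the units of the state.
- r.read_state(): the state, without advancing time (a new reading comes with each control period).
- r.capture(name): name is "scene" or "top" or "wrist"; returns a dict with "pixels" (400x640x3 uint8, red, green, blue), "depth" (400x640 float32, m along the optical axis (not along the pixel's ray), 0 where there is no reading), "intrinsics" (3x3 intrinsics, pixels), "R" (3x3) and "t" (3): a world point X has camera coordinates R X + t; the wrist camera has in their place "T_tool_cam" (4x4, takes a point from camera to tool coordinates, whose origin is the TCP and whose axes are the flange's). Camera axes: x right, y down, z forward; pixel columns grow to the right and rows downward; lengths in m; the calibration is good to about 2 mm. The wrist camera is an equidistant fisheye: a pixel r from the principal point sees the ray r / f radians off the axis. A picture is of the moment at which its call begins: read the wrist's pose just before it.
- r.job_done(): hands the job in; it is judged then, once.
Trained networks look in a picture, given as the dict that the camera call returned (one of the last four; its "shot" number tells which), for a name from the list of things; names that differ only in an ending like _2 or _b are one class to them, and where a whole thing is asked for, a point or a joint stands for the part that bears it (a point fixed in the world has none). Each returns a list of dicts, best first, with "conf" (0 to 1); they miss things now and then, are a little off and sometimes report something else, mostly with a low value. They report only what shows in the picture. A call takes as long as a camera call. They do not tell look-alikes from the thing itself.
- r.look_for(query, picture): "centre" ([x, y, z] in m, in world coordinates, good to about 4 mm: the middle of the surface that is visible of it).
- r.mark_of(query, picture): "centre" ([x, y, z] in m, in world coordinates, good to about 4 mm: a listed point, or the origin of a listed thing).
The state is a dict: "time_s": time; "joint_pos": joint angles; "qvel": joint speeds; "effort": joint torques, N m; "position": TCP position; "orientation": TCP orientation; "ft_force": force on the tool from outside, world axes, zero at the start; "ft_torque": the same for the moment, N m; "finger_gap": finger opening in m; "gripper_force": force on a finger pad.
Only numpy, scipy, OpenCV 4.12 (cv2) and the standard library are available. Lean on these libraries where they do the work, as an engineer would, in place of code of your own. Each camera call takes 0.05 s, during which the arm holds its last target. There are 200 camera calls.

TASK

Show the trainee what to do next by pointing from above: hold the fingertips about 3 cm above the stopper of the conical flask on the tray for three seconds, then hold them about 3 cm above the middle of the free place on the stirrer (the one with no beaker) for three seconds, and finish still pointing there. Touch, lift and move nothing, and point closely at none of the other vessels on the way.

Things in the scene. Friction and masses are not known exactly. Their poses are not given: they have to be found in the camera images.
- flask_top (a point): the flask to point at: centre of the top face of its black stopper. Conical amber glass flask, 120 mm tall with stopper: base 68 mm across, tapering to a 24 mm neck, stopper 26 mm across. It stands loose in a shallow steel tray (110 x 290 mm, rim 16 mm high, floor 4 mm thick) in a row with the jar and the bottle, any order, 93 mm from centre to centre. z axis up
- jar_top (a point): bystander in the tray: centre of the top of a squat amber glass jar with a flat black lid, 62 mm across, 78 mm tall. z axis up
- bottle_top (a point): bystander in the tray: centre of the top of a straight-sided amber glass bottle with a black cap, body 52 mm across, 140 mm tall in all, cap 30 mm across. z axis up
- free_place (a point): middle of the upper face of the free place on the stirrer: a flat round aluminium plate, 84 mm across, 60 mm above the bench. The stirrer is a low white unit, 145 x 320 mm, fixed to the bench, with three such places in a row 100 mm apart and three black knobs on its front; two places carry a beaker and this one, any of the three, is empty. The stirrer and the tray stand side by side, either may be on the left. z axis up
- beaker_1_top (a point): bystander on the stirrer: centre of the mouth of an open white plastic beaker, 50 mm across, 70 mm tall, its rim 130 mm above the bench. z axis up
- beaker_2_top (a point): bystander on the stirrer: centre of the mouth of the second beaker, like the first. z axis up
Mind the look-alikes: they are no part of the job. What is shaped like the part that bears jar_top but blue is not meant.

How it is judged:
On the way, in this order (a step that is already met when the one before it is completed fails the run):
1. the fingertips dwell for 2 s just above the stopper of the conical flask (horizontal distance between the grasp point and flask_top below 0.02 m and z of the grasp point in the frame of flask_top between 0.025 and 0.08 m), for 2 s.
2. the fingertips dwell for 2 s just above the middle of the free place on the stirrer (horizontal distance between the grasp point and free_place below 0.02 m and z of the grasp point in the frame of free_place between 0.025 and 0.08 m), for 2 s.
At the end, for the whole second after the job is handed in: The grasp point is still within 20 mm sideways of the middle of the free place and 25 to 80 mm above it (fingertips roughly 5 to 60 mm above); the three vessels and two beakers stand upright (within 0.1 rad) and within 6 mm of where they began (all of step 2 and distance of each of flask_top, jar_top, bottle_top, beaker_1_top, beaker_2_top from where it was at the start of the episode below 0.006 m and angle between each of flask_top, jar_top, bottle_top, beaker_1_top, beaker_2_top's own z axis and vertical below 0.1 rad); the robot touches nothing.
It fails at once if the robot touches anything (contact force between any of the fingers, the arm and anything else above 0.3 N).
It fails at once if a vessel or beaker is lifted, carried or pushed more than 10 mm (distance of any of flask_top, jar_top, bottle_top, beaker_1_top, beaker_2_top from where it was at the start of the episode above 0.01 m).
It fails at once if the gripper points closely at another vessel: within 20 mm sideways of its middle and with the grasp point less than 65 mm above its top ((horizontal distance between the grasp point and jar_top below 0.02 m and z of the grasp point in the frame of jar_top below 0.065 m) or (horizontal distance between the grasp point and bottle_top below 0.02 m and z of the grasp point in the frame of bottle_top below 0.065 m) or (horizontal distance between the grasp point and beaker_1_top below 0.02 m and z of the grasp point in the frame of beaker_1_top below 0.065 m) or (horizontal distance between the grasp point and beaker_2_top below 0.02 m and z of the grasp point in the frame of beaker_2_top below 0.065 m)).
It also fails if it takes over 45 s, if anything falls off the work surface, if the arm or the gripper's body presses on something with over 40 N, if the wrist force passes 120 N, or if a joint passes its speed limit or range.

## Working session

There is one attempt and no reset: what is moved stays moved. The work goes in short steps, Python scripts to look and compute and a tool call to move; the robot and the scene stay as the last step left them, time stands still between calls to the robot, and variables do not carry over. Pictures are saved under pics/ and viewed, at most 10 in all, crops included, and the job is handed in when it is done.

Besides the shell and the picture viewer there is one more tool, called after "Request:" as name(argument=value, ...), one argument or row to a line, values as JSON. arm_command: Moves the arm, as the interface text tells. Its arguments: {"type":"object","properties":{"steps":{"type":"string"}},"required":["steps"]}

```bash
mkdir -p pics
python3 - <<'E'
from bench import r
import cv2,numpy as np
s=r.read_state(); print(s['time_s'],s['position'],s['orientation'])
for n in("top","scene"):
    p=r.capture(n); cv2.imwrite(f"pics/{n}1.png",p["pixels"][:,:,::-1])
    for q in["flask_top","jar_top","bottle_top","free_place","beaker_1_top"]:
        for d in r.mark_of(q,p)[:4]:
            X=np.array(d["centre"]);c=p["R"]@X+p["t"];u=p["intrinsics"]@c;print(n,q,round(d["conf"],2),X.round(3),(u[:2]/u[2]).round())
E
```

```text
0.0 [0.2424159  0.49338192 0.23815224] [ 2.26417794e-01  9.74030006e-01 -6.65303937e-04 -2.94094338e-04]
top flask_top 0.82 [0.534 0.131 0.123] [257. 177.]
top jar_top 0.63 [0.535 0.225 0.084] [220. 180.]
top jar_top 0.55 [0.404 0.288 0.076] [190. 235.]
top bottle_top 0.96 [0.544 0.319 0.146] [169. 169.]
top free_place 0.64 [ 0.559 -0.236  0.06 ] [414. 176.]
top beaker_1_top 0.25 [ 0.536 -0.324  0.135] [463. 181.]
scene flask_top 0.94 [0.53  0.133 0.12 ] [363. 174.]
scene jar_top 0.86 [0.407 0.283 0.074] [346. 141.]
scene jar_top 0.71 [0.535 0.221 0.082] [377. 166.]
scene beaker_1_top 0.69 [ 0.58 -0.14  0.13] [329. 250.]
scene beaker_1_top 0.53 [ 0.531 -0.326  0.13 ] [262. 303.]
```

View pics/top1.png

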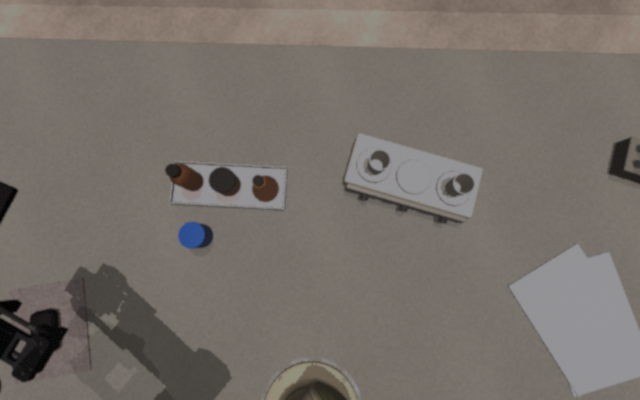

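View pics/scene1.png

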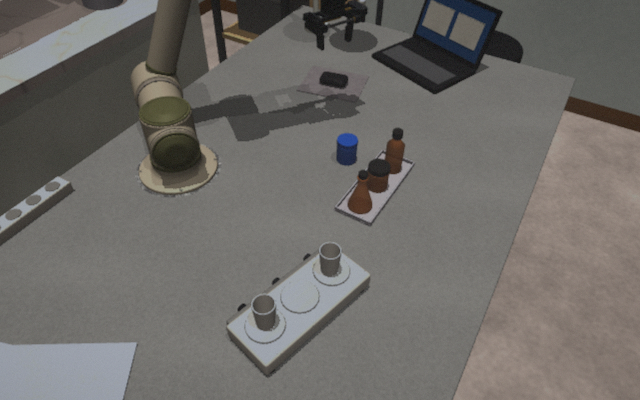

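The top view shows bottle cap (172,169), jar (224,181), flask stopper (258,181), blue look-alike (194,235), and the stirrer with its free place in the middle (413,176) between the two beakers. The scene view agrees. I'll check the two targets against depth.

```bash
cat > h.py <<'E'
import numpy as np
def cloud(p):
    d=p["depth"];v,u=np.indices(d.shape);K=p["intrinsics"]
    c=np.stack([(u-K[0,2])/K[0,0]*d,(v-K[1,2])/K[1,1]*d,d],-1)
    X=(c-p["t"])@p["R"]; X[d==0]=np.nan; return X
E
python3 - <<'E'
from bench import r
from h import *
for n in("top","scene"):
    p=r.capture(n);X=cloud(p)
    def st(nm,x,y,rad,lo,hi):
        m=(np.hypot(X[...,0]-x,X[...,1]-y)<rad)&(X[...,2]>lo)&(X[...,2]<hi)
        P=X[m]; print(n,nm,len(P),P.mean(0).round(4),((P.min(0)+P.max(0))/2).round(4),P.max(0).round(3))
    st("stopper",.53,.132,.035,.115,.135)
    st("plate",.556,-.234,.06,.057,.066)
    st("bk1",.58,-.14,.045,.12,.14); st("bk2",.533,-.325,.045,.12,.14)
    print([ (d["centre"],d["conf"]) for q in("flask_top","free_place") for d in r.mark_of(q,p)[:2]])
E
```

```text
top stopper 109 [0.5273 0.1309 0.1224] [0.5278 0.1309 0.1207] [0.541 0.143 0.126]
top plate 1116 [ 0.5572 -0.2345  0.0595] [ 0.557  -0.2344  0.0604] [ 0.614 -0.175  0.064]
top bk1 130 [ 0.5822 -0.141   0.1278] [ 0.5797 -0.1401  0.1267] [ 0.603 -0.116  0.133]
top bk2 161 [ 0.5321 -0.3286  0.1275] [ 0.5315 -0.3271  0.1263] [ 0.555 -0.302  0.133]
[([0.5302, 0.1316, 0.1223], 0.63), ([0.5566, -0.2385, 0.0584], 0.83)]
scene stopper 77 [0.5307 0.1285 0.1237] [0.5298 0.1293 0.122 ] [0.543 0.145 0.129]
scene plate 1501 [ 0.5612 -0.2357  0.0604] [ 0.5576 -0.2343  0.0615] [ 0.615 -0.175  0.066]
scene bk1 197 [ 0.582  -0.1396  0.1276] [ 0.5814 -0.1397  0.1275] [ 0.606 -0.115  0.135]
scene bk2 232 [ 0.5331 -0.3263  0.1276] [ 0.5333 -0.3269  0.1277] [ 0.558 -0.302  0.135]
[([0.5273, 0.1319, 0.1229], 0.58), ([0.5629, -0.2339, 0.0577], 0.5), ([0.5615, -0.234, 0.0592], 0.83)]
```

Request:
arm_command(
  steps="-0.5 -0.25 0 0 0 0 -1;-1 -0.5 0 0 0 0 -1;-1 -0.5 0 0 0 0 -1;-1 -0.5 0 0 0 0 -1;-1 -0.5 0 0 0 0 -1;-1 -0.5 0 0 0 0 -1;-1 -0.5 0 0 0 0 -1;-1 -0.5 0 0 0 0 -1;-1 -0.5 0 0 0 0 -1;-1 -0.5 0 0 0 0 -1",
)

```text
time_s: 1.9
position: [0.3718, 0.3231, 0.2388]
orientation: [0.227, 0.974, -0.0, 0.0]
ft_force: [-0.1, 0.9, 0.3]
finger_gap: 0.0101
gripper_force: 0.0
```

Request:
arm_command(
  steps="-1 -0.5 0 0 0 0 -1;-1 -0.5 0 0 0 0 -1;-1 -0.5 0 0 0 0 -1;-1 -0.5 0 0 0 0 -1;-1 -0.5 0 0 0 0 -1;-1 -0.5 0 0 0 0 -1;-1 -0.5 0 0 0 0 -1;-1 -0.5 0 0 0 0 -1;-1 -0.5 0 0 0 0 -1;-1 -0.5 0 0 0 0 -1",
)

```text
time_s: 2.9
position: [0.507, 0.145, 0.2388]
orientation: [0.227, 0.974, -0.0, 0.0]
ft_force: [0.4, -0.1, 0.3]
finger_gap: 0.0004
gripper_force: 0.0
```

Request:
arm_command(
  steps="0 0 0 0 0 1 -1;0 0 0 0 0 1 -1;0 0 0 0 0 1 -1;0 0 0 0 0 1 -1;0 0 0 0 0 1 -1;0 0 0 0 0 1 -1;0 0 0 0 0 1 -1;0 0 0 0 0 1 -1;0 0 0 0 0 0 -1;0 0 0 0 0 0 -1",
)

```text
time_s: 3.9
position: [0.5065, 0.1462, 0.2388]
orientation: [0.545, 0.838, -0.0, 0.0]
ft_force: [0.5, -0.3, 0.5]
finger_gap: 0.0006
gripper_force: 0.0
```

```bash
cat > go.py <<'E'
import sys;from bench import r;import numpy as np
from scipy.spatial.transform import Rotation as R
s=r.read_state();T=np.array([float(a) for a in sys.argv[1:4]])
M=R.from_quat(s["orientation"]).as_matrix()
print(s["time_s"],s["position"],s["joint_pos"].round(2) if hasattr(s["joint_pos"],"round") else s["joint_pos"],s["ft_force"],s["finger_gap"])
print("units",(M.T@(T-s["position"])/.02).round(2),"ytool",M[:,1].round(3),"ztool",M[:,2].round(3))
E
python3 go.py .529 .131 .156
```

```text
3.9 [0.50653293 0.14615042 0.23879124] [ 0.06  0.34  1.36 -0.    1.44 -0.36] [ 0.49997623 -0.30526577  0.47150613] 0.000553716707330649
units [-1.15  0.72  4.14] ytool [0.914 0.406 0.   ] ztool [ 0. -0. -1.]
```

Request:
arm_command(
  steps="-0.6 0.36 0 0 0 0 -1;-0.55 0.36 0 0 0 0 -1;0 0 0.5 0 0 0 -1;0 0 0.8 0 0 0 -1;0 0 0.8 0 0 0 -1;0 0 0.8 0 0 0 -1;0 0 0.6 0 0 0 -1;0 0 0.4 0 0 0 -1;0 0 0.2 0 0 0 -1;0 0 0 0 0 0 -1",
)

```text
time_s: 4.9
position: [0.529, 0.1313, 0.1563]
orientation: [0.546, 0.838, -0.0, -0.0]
ft_force: [-0.3, -0.4, 0.8]
finger_gap: 0.0006
gripper_force: 0.0
```

```bash
python3 go.py .529 .131 .156
python3 - <<'E'
from bench import r
import cv2
p=r.capture("scene");cv2.imwrite("pics/s2.png",cv2.resize(p["pixels"][90:250,250:450,::-1],(800,600)))
E
```

```text
4.9 [0.52896998 0.13130855 0.15629494] [ 0.03  0.45  1.44 -0.    1.25 -0.39] [-0.31221436 -0.42144789  0.75088282] 0.0006098787855559069
units [-0.01 -0.    0.01] ytool [ 0.915  0.404 -0.001] ztool [-0.001 -0.    -1.   ]
```

View pics/s2.png

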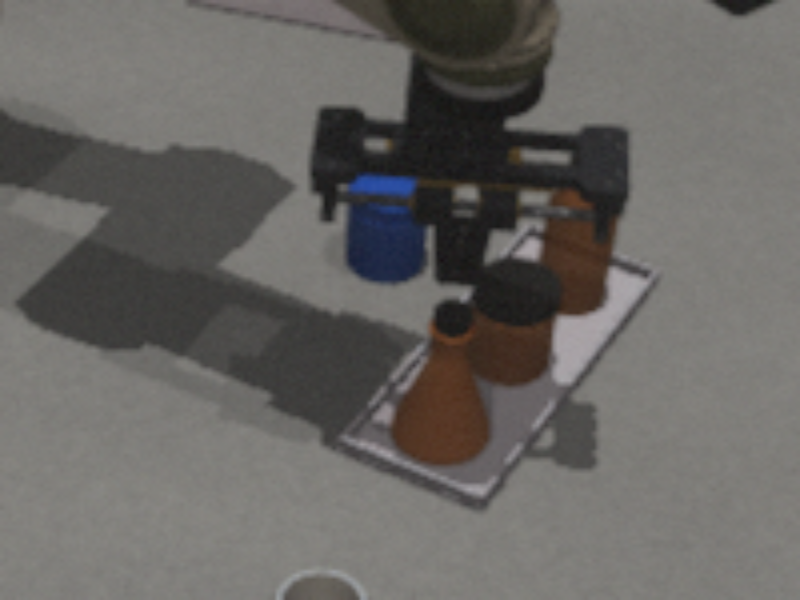

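The fingertips (crop 460,280) sit just above the flask stopper (crop 453,310) and nothing has been disturbed. I'll hold here, then rise.

Request:
arm_command(
  steps="0 0 0 0 0 0 -1;0 0 0 0 0 0 -1;0 0 0 0 0 0 -1;0 0 0 0 0 0 -1;0 0 0 0 0 0 -1;0 0 0 0 0 0 -1;0 0 0 0 0 0 -1;0 0 0 0 0 0 -1;0 0 0 0 0 0 -1;0 0 0 0 0 0 -1",
)

```text
time_s: 5.95
position: [0.529, 0.1313, 0.1568]
orientation: [0.546, 0.838, -0.0, 0.0]
ft_force: [-0.2, -1.1, 0.6]
finger_gap: 0.0003
gripper_force: 0.0
```

Request:
arm_command(
  steps="0 0 0 0 0 0 -1;0 0 0 0 0 0 -1;0 0 0 0 0 0 -1;0 0 0 0 0 0 -1;0 0 0 0 0 0 -1;0 0 0 0 0 0 -1;0 0 0 0 0 0 -1;0 0 0 0 0 0 -1;0 0 0 0 0 0 -1;0 0 0 0 0 0 -1",
)

```text
time_s: 6.95
position: [0.529, 0.1313, 0.1568]
orientation: [0.546, 0.838, -0.0, 0.0]
ft_force: [-0.8, -0.1, -0.3]
finger_gap: 0.0003
gripper_force: 0.0
```

Request:
arm_command(
  steps="0 0 0 0 0 0 -1;0 0 0 0 0 0 -1;0 0 0 0 0 0 -1;0 0 0 0 0 0 -1;0 0 0 0 0 0 -1;0 0 0 0 0 0 -1;0 0 0 0 0 0 -1;0 0 0 0 0 0 -1;0 0 0 0 0 0 -1;0 0 0 0 0 0 -1",
)

```text
time_s: 7.95
position: [0.5291, 0.1314, 0.1567]
orientation: [0.546, 0.838, 0.0, 0.0]
ft_force: [0.3, -0.8, -0.0]
finger_gap: 0.0001
gripper_force: 0.0
```

Request:
arm_command(
  steps="0 0 -0.4 0 0 0 -1;0 0 -0.8 0 0 0 -1;0 0 -1 0 0 0 -1;0 0 -1 0 0 0 -1;0 0 -0.8 0 0 0 -1;0 0 -0.4 0 0 0 -1;0 0 0 0 0 0.5 -1;0 0 0 0 0 1 -1;0 0 0 0 0 1 -1;0 0 0 0 0 1 -1",
)

```text
time_s: 8.95
position: [0.5289, 0.1313, 0.2447]
orientation: [0.668, 0.744, -0.0, -0.0]
ft_force: [-0.2, -0.1, 0.3]
finger_gap: 0.0
gripper_force: 0.0
```

Request:
arm_command(
  steps="0 0 0 0 0 1 -1;0 0 0 0 0 1 -1;0 0 0 0 0 1 -1;0 0 0 0 0 1 -1;0 0 0 0 0 0.3 -1;0 0 0 0 0 0 -1;0 0 0 0 0 0 -1;0 0 0 0 0 0 -1;0 0 0 0 0 0 -1;0 0 0 0 0 0 -1",
)

```text
time_s: 9.95
position: [0.5291, 0.1313, 0.2448]
orientation: [0.794, 0.608, -0.0, 0.0]
ft_force: [0.4, -0.0, 0.2]
finger_gap: 0.0008
gripper_force: 0.0
```

```bash
python3 go.py .557 -.235 .245
```

```text
9.95 [0.52905153 0.13133977 0.24476641] [ 0.03  0.37  1.3  -0.    1.47  0.29] [ 0.44183805 -0.02360034  0.15606705] 0.0007655529691772594
units [-1.731e+01  6.140e+00 -1.000e-02] ytool [ 0.965 -0.261 -0.   ] ztool [-0. -0. -1.]
```

Request:
arm_command(
  steps="-0.5 0.2 0 0 0 0 -1;-0.9 0.32 0 0 0 0 -1;-0.9 0.32 0 0 0 0 -1;-0.9 0.32 0 0 0 0 -1;-0.9 0.32 0 0 0 0 -1;-0.9 0.32 0 0 0 0 -1;-0.9 0.32 0 0 0 0 -1;-0.9 0.32 0 0 0 0 -1;-0.9 0.32 0 0 0 0 -1;-0.9 0.32 0 0 0 0 -1",
)

```text
time_s: 10.95
position: [0.5434, -0.0523, 0.2448]
orientation: [0.794, 0.607, -0.0, 0.0]
ft_force: [0.3, -0.2, 0.5]
finger_gap: 0.0005
gripper_force: 0.0
```

Request:
arm_command(
  steps="-0.9 0.32 0 0 0 0 -1;-0.9 0.32 0 0 0 0 -1;-0.9 0.32 0 0 0 0 -1;-0.9 0.32 0 0 0 0 -1;-0.9 0.32 0 0 0 0 -1;-0.9 0.32 0 0 0 0 -1;-0.9 0.32 0 0 0 0 -1;-0.9 0.32 0 0 0 0 -1;-0.9 0.32 0 0 0 0 -1;-0.6 0.2 0 0 0 0 -1",
)

```text
time_s: 11.95
position: [0.5574, -0.2368, 0.2445]
orientation: [0.795, 0.607, -0.0, -0.0]
ft_force: [0.1, 1.1, -0.1]
finger_gap: 0.0011
gripper_force: 0.0
```

```bash
python3 go.py .557 -.235 .094
```

```text
11.95 [ 0.5574349  -0.23676916  0.24454819] [-0.6   0.48  1.12 -0.    1.54 -0.33] [ 0.06466543  1.14922779 -0.05898539] 0.0010663288736264451
units [ 0.08 -0.04  7.53] ytool [ 0.965 -0.263 -0.   ] ztool [-0. -0. -1.]
```

Request:
arm_command(
  steps="0 0 0.4 0 0 0 -1;0 0 0.9 0 0 0 -1;0 0 1 0 0 0 -1;0 0 1 0 0 0 -1;0 0 1 0 0 0 -1;0 0 1 0 0 0 -1;0 0 0.9 0 0 0 -1;0 0 0.7 0 0 0 -1;0 0 0.4 0 0 0 -1;0 0 0.2 0 0 0 -1",
)

```text
time_s: 12.95
position: [0.5572, -0.2342, 0.094]
orientation: [0.794, 0.608, -0.0, -0.001]
ft_force: [0.9, 0.6, 0.3]
finger_gap: 0.0003
gripper_force: 0.0
```

```bash
python3 go.py .557 -.235 .094
python3 - <<'E'
from bench import r
import cv2
p=r.capture("scene");cv2.imwrite("pics/s3.png",cv2.resize(p["pixels"][180:380,200:400,::-1],(600,600)))
E
```

```text
12.95 [ 0.55723724 -0.23424423  0.09397803] [-0.59  0.61  1.35  0.    1.19 -0.33] [0.93403367 0.58806336 0.31365241] 0.00026677163803471275
units [-0.04 -0.   -0.  ] ytool [ 0.965 -0.261 -0.001] ztool [-0.001  0.001 -1.   ]
```

View pics/s3.png

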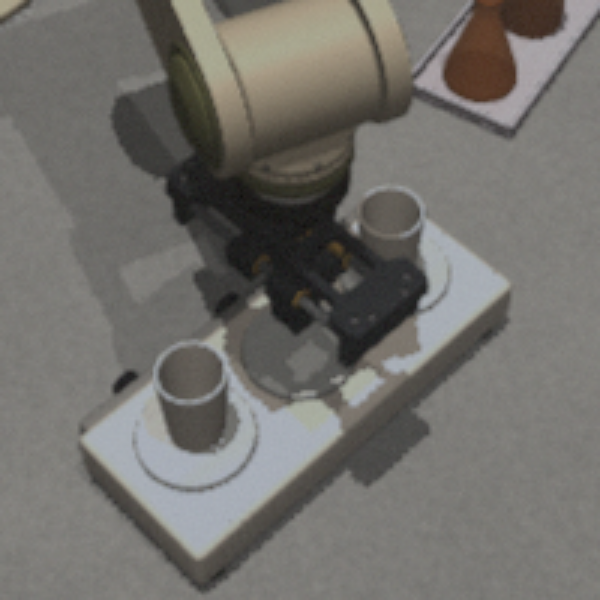

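The fingertips (crop 293,320) hang over the free plate (crop ~300,350), clear of both beakers (crop 190,370 and 392,210). I'll hold for 3 s and hand in.

Request:
arm_command(
  steps="0 0 0 0 0 0 -1;0 0 0 0 0 0 -1;0 0 0 0 0 0 -1;0 0 0 0 0 0 -1;0 0 0 0 0 0 -1;0 0 0 0 0 0 -1;0 0 0 0 0 0 -1;0 0 0 0 0 0 -1;0 0 0 0 0 0 -1;0 0 0 0 0 0 -1",
)

```text
time_s: 14.0
position: [0.5574, -0.2348, 0.0948]
orientation: [0.794, 0.608, 0.0, 0.0]
ft_force: [-0.8, -0.4, 0.4]
finger_gap: 0.0001
gripper_force: 0.0
```

Request:
arm_command(
  steps="0 0 0 0 0 0 -1;0 0 0 0 0 0 -1;0 0 0 0 0 0 -1;0 0 0 0 0 0 -1;0 0 0 0 0 0 -1;0 0 0 0 0 0 -1;0 0 0 0 0 0 -1;0 0 0 0 0 0 -1;0 0 0 0 0 0 -1;0 0 0 0 0 0 -1",
)

```text
time_s: 15.0
position: [0.5574, -0.2349, 0.0947]
orientation: [0.794, 0.608, -0.0, -0.0]
ft_force: [0.6, 0.1, 0.5]
finger_gap: 0.0004
gripper_force: 0.0
```

Request:
arm_command(
  steps="0 0 0 0 0 0 -1;0 0 0 0 0 0 -1;0 0 0 0 0 0 -1;0 0 0 0 0 0 -1;0 0 0 0 0 0 -1;0 0 0 0 0 0 -1;0 0 0 0 0 0 -1;0 0 0 0 0 0 -1;0 0 0 0 0 0 -1;0 0 0 0 0 0 -1",
)

```text
time_s: 16.0
position: [0.5574, -0.2348, 0.0948]
orientation: [0.794, 0.608, 0.0, 0.0]
ft_force: [0.2, -0.5, 0.1]
finger_gap: 0.0002
gripper_force: 0.0
```

```bash
python3 -c "
from bench import r
print(r.read_state()['position'],r.job_done())"
```

```text
the job is handed in; nothing more can be done
[ 0.55740051 -0.2348361   0.0947665 ] None
```

I held the fingertips about 3 cm above the flask's stopper for 3 s, then about 3.5 cm above the free stirrer place for 3 s; I handed the job in at 16 s, still pointing there, with no sign of contact (no verdict was returned).

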